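# Load and unclip the tealight carrier

## Task

Stand the tealight upright in the middle of the small raised seat of the candle stand's clip-in carrier and let go of it. Then pinch the carrier's two side catches together between the fingers so that it unclips, lift the carrier straight up well clear of the wooden base (at least a hand's breadth, 8 cm), with the tealight still standing on its seat, and finish while holding it there still and level, catches pinched. Do not tip the tealight over, and leave the white cap, the timer and the spice jar where they are.

Things in the scene. Friction and masses are not known exactly. Their poses are not given: they have to be found in the camera images.
- stand: Fixed wooden base of the candle stand, 150 x 120 x 32 mm (x, y, z), turned about the vertical; origin at the centre of its underside, z up. A well, open above, 90 mm long (x), floor 8 mm above the table, holds the carrier. Steel strike plates on the +y and -y sides of the well, flush with the top, keep the carrier's noses from rising.
- carrier: Clip-in metal carrier in the well, about 0.2 kg, loose but latched, 2 mm of play; origin at the centre of its underside, z up, axes along the stand's. Body 86 x 45 x 24 mm, flush with the top of the base; a pillar in its middle bears the seat. An upright catch tab on its +y and -y side. With both tabs pressed in it lifts freely, leaving the well after 24 mm; unpinched it stays clipped.
- seat (a point): Centre of the top of the carrier's round seat, 48 mm above the carrier's origin; flat disc of 30 mm diameter, narrower than the tealight, between the two tabs.
- pinch (a point): Point midway between the two catch tabs, 47 mm above the carrier's origin and 23 mm above the top of the base: where to pinch, fingers closing along the carrier's y, one finger on the outside of each tab.
- catch_left (a joint): Slide of the +y catch tab: 0 at rest (clipped), 0.0055 m fully in; spring 2 N at the start, 5 N fully in, pushes it out again. Tab 24 mm wide (x), 4 mm thick, standing 42 mm above the base's top; the two tabs' outer faces are 66 mm apart at rest, 55 mm fully in (inner faces then 47 mm). A nose on its foot reaches 3 mm under the strike plate.
- catch_right (a joint): Slide of the -y catch tab, its mirror image, same values.
- tealight: Tealight candle, low round metal cup with wax and a black wick, 38 mm diameter, 17 mm high, 14 g; origin at the centre of its underside, z up. It stands on the table, left or right of the stand.
- white_cap: White ribbed screw cap, 37 mm diameter, 16 mm high, hollow and open upward, no wick; origin at the centre of its underside. Bystander on the table, on the other side of the stand.
- timer: Wind-up kitchen timer with a ribbed dial, 63 mm diameter, 49 mm high; origin at the centre of its underside. Bystander.
- spice_jar: Small glass jar with a steel lid, 47 mm diameter, 69 mm high; origin at the centre of its underside. Bystander.

How it is judged:
On the way, in this order (a step that is already met when the one before it is completed fails the run):
1. the tealight stands upright on the seat, let go, the carrier still clipped in (horizontal distance between tealight and seat below 0.008 m and z of tealight in the frame of seat between -0.003 and 0.003 m and angle between tealight's own z axis and vertical below 0.1 rad and contact force between each of the arm, the fingers and tealight below 0.05 N and z of carrier in the frame of stand below 0.012 m), for 0.2 s.
2. both catches are pinched in by the fingers (value of joint each of catch_left, catch_right above 0.004 m and contact force between the fingers and carrier above 4 N and z of carrier in the frame of stand below 0.02 m), for 0.1 s.
At the end, for the whole second after the job is handed in: The fingers hold the carrier by its two catches, both pinched in by more than 3.5 mm, with its underside more than 75 mm above the underside of the base, level within 0.2 rad, at rest and clear of the base; the tealight stands upright on the seat within 10 mm of its centre (z of carrier in the frame of stand above 0.075 m and angle between carrier's own z axis and vertical below 0.2 rad and linear speed of carrier below 0.02 m/s and contact force between carrier and stand below 0.05 N and contact force between the fingers and carrier above 4 N and value of joint each of catch_left, catch_right above 0.0035 m and horizontal distance between tealight and seat below 0.01 m and z of tealight in the frame of seat between -0.003 and 0.004 m and angle between tealight's own z axis and vertical below 0.25 rad); the arm keeps its last pose, push and grip.
It fails at once if the tealight is tipped over (angle between tealight's own z axis and vertical above 0.6 rad).
It fails at once if a bystander is moved by more than 20 mm (distance of any of white_cap, timer, spice_jar from where it was at the start of the episode above 0.02 m).
It also fails if it takes over 51 s, if anything falls off the work surface, if the arm or the gripper's body presses on something with over 40 N, if the wrist force passes 120 N, or if a joint passes its speed limit or range.

## Robot

A 7-joint arm with a two-finger parallel gripper is mounted at the origin on a cart in front of the work surface, level with it; the furniture and walls round the work are solid. World frame = base frame: x ahead of the robot, y to its left, z up, the work surface at z = 0. Lengths are in m, angles in rad, forces in N, time in s.
With the tool pointing down it reaches from about 0.425 to 0.925 m from the base axis. Payload 6.8 kg.
Tool frame: the origin (TCP) lies at the very end of the fingers, on their centre line; the grasp point (between the pads) lies 19 mm behind it; x points along the fingers, y is the direction in which the jaws open and shut, and the axes are right-handed (so a half turn about x gives the same grasp; the last joint's range is limited). The gripper opens to 85 mm and grips with 20 to 120 N. Pads are 22 mm wide; open, the fingers measure 114 mm over their backs; the gripper's body (76 mm by 85 mm) begins 54 mm behind the grasp point. The pads swing forward as they close: fully open they stand 13 mm farther back than shut.
Start: joints at [-1.268, 0.477, 0.022, 1.555, -0.011, 1.109, -0.083], TCP at [0.27, 0.619, 0.231] pointing down, gripper open.
Joint ranges: [-2.96, 2.96], [-0.34, 2.1], [-1.41, 1.46], [0.24, 2.44], [-1.37, 4.51], [0.17, 1.92], [-2.96, 2.96]. Speed limits (rad/s): [2.39, 2.39, 3.14, 3.14, 3.14, 3.14, 3.14].

## Interface

Orientations are given as a rotation vector (axis times angle).
In Python, from bench import env, viewer gives the robot as it stands. The module is installed in compiled form; this text tells all that it offers.
- The arm moves only by the tool move_arm, never from a script. Its argument "plan" is a list of rows, each an object with "linear": the shift along the world's x, y, z in m, a list of three; "delta_rot": the turn, a rotation vector about the world's x, y, z in units of 5 degrees (1.0 is 5 degrees), a list of three; "fingers": the closure, from -1 (fully open) to 1 (shut). In form: [{"linear": [dx, dy, dz], "delta_rot": [rx, ry, rz], "fingers": fingers}, ...]. A call has 1 to 10 rows; each row shifts and turns the commanded pose from where the row before left it; what a row does not reach is not made up. A row lasts 1/8 s, in which the tool goes at most 62.5 mm and 10.7 degrees, less where a joint would pass 70% of its speed; a pose out of reach is approached as far as the arm can. A call with a gripper value outside its range is refused whole. The fingers move at their own pace and stop on an object; the grip force is fixed at half the most. Time passes only in rows, so rows that do not move let the fingers close. It gives the time, the measured TCP pose, the force and the opening at its end, in the units of the state.
- env.get_obs(): the state, without advancing time (a new reading comes with each control period).
- viewer.get_image(name): name is "side" or "top"; returns the picture (480x640x3 uint8, red, green, blue); there is no depth.
- viewer.camera_model(name): a dict with "mtx" (3x3 intrinsics, pixels), "position" and "rotation" of the camera in the world. Camera axes: x right, y up, looking along -z (the intrinsics and any distortion apply to the point x, -y, -z); pixel columns grow to the right and rows downward; lengths in m; the calibration is good to about 2 mm. A picture is of the moment at which its call begins. camera_model takes no time and is no camera call.
- env.hand_in(): hands the job in, once; it reports no verdict.
Trained networks look in the newest picture that a camera, given by its name, has taken for a name from the list of things; names that differ only in an ending like _2 or _b are one class to them, and where a whole thing is asked for, a point or a joint stands for the part that bears it (a point fixed in the world has none). Each returns a list of dicts, best first, with "confidence" (0 to 1); they miss things now and then, are a little off and sometimes report something else, mostly with a low value. They report only what shows in the picture. A call takes as long as a camera call.
- viewer.search_frame(target, camera): "centre" ([x, y, z] in m, in world coordinates, good to about 4 mm: the middle of the surface that is visible of it).
- viewer.regions_of(target, camera): "region" (480x640 bool, what is visible of it).
The state is a dict: "time_s": time; "joints": joint angles; "dq": joint speeds; "joint_efforts": joint torques, N m; "eef_pos": TCP position; "ee_rot": TCP orientation; "contact_force": force on the tool from outside, world axes, zero at the start; "wrist_torque": the same for the moment, N m; "width": finger opening in m.
Only numpy, scipy, OpenCV 4.12 (cv2) and the standard library are available. Lean on these libraries where they do the work, as an engineer would, in place of code of your own. Each camera call takes 0.05 s, during which the arm holds its last target.

## Working session

There is one attempt and no reset: what is moved stays moved. The work goes in short steps, Python scripts to look and compute and a tool call to move; the robot and the scene stay as the last step left them, time stands still between calls to the robot, and variables do not carry over. Pictures are saved under pics/ and viewed, and the job is handed in when it is done.

Besides the shell and the picture viewer there is one more tool, called after "Request:" in YAML: its name, and indented under it one key for each argument. move_arm: Moves the arm, as the interface text tells. Its arguments: {"type":"object","properties":{"plan":{"type":"array","items":{"type":"object","properties":{"linear":{"type":"array","items":{"type":"number"}},"delta_rot":{"type":"array","items":{"type":"number"}},"fingers":{"type":"number"}}}}},"required":["plan"]}

```bash
mkdir -p pics; python3 - <<'E'
from bench import env, viewer
import cv2
o=env.get_obs()
for k,v in o.items(): print(k,v)
for c in ("side","top"):
    im=viewer.get_image(c); cv2.imwrite(f"pics/{c}0.png",im[:,:,::-1]); 
    m=viewer.camera_model(c); print(c,m)
    for t in ("stand","carrier","seat","catch_left","tealight","white_cap","timer","spice_jar"):
        r=viewer.search_frame(t,c); print(t,[(x['centre'],x['confidence']) for x in r[:3]])
E
```

```text
time_s 0.0
joints [-1.26810978  0.4777833   0.022349    1.5564092  -0.011493    1.10931126
 -0.08311715]
dq [ 8.24475126e-04 -1.48713511e-03  1.60648508e-03 -1.29297954e-03
  1.57759419e-03  8.07005948e-05  3.62070340e-05]
joint_efforts [-4.84941829e-04 -5.96458697e+01  1.60771586e+00 -2.81191331e+01
  1.25252543e-02  9.55591531e-03 -8.99800256e-06]
eef_pos [0.26933858 0.61831146 0.23035501]
ee_rot [ 0.3208329   1.5468966  -0.32362737]
contact_force [ 0.55764122 -0.19074926 -0.17243654]
wrist_torque [ 0.0657441   0.03842627 -0.01499372]
width 0.08488653233427311
side {'mtx': array([[463.19087645,   0.        , 314.22285991],
       [  0.        , 463.19087645, 239.44769745],
       [  0.        ,   0.        ,   1.        ]]), 'position': array([0.36986021, 0.76390136, 0.51340576]), 'rotation': array([ 0.18649352, -1.48089191, -2.48728994])}
stand [([0.5196, 0.1084, 0.0333], 0.86)]
carrier [([0.5219, 0.0704, 0.0385], 0.63), ([0.532, 0.0978, 0.0534], 0.3)]
seat [([0.5271, 0.0736, 0.0362], 0.97), ([0.4676, 0.3138, 0.0118], 0.75)]
catch_left [([0.5318, 0.0969, 0.056], 0.73)]
tealight [(
[... 160 characters left out ...]
)]
top {'mtx': array([[584.00767691,   0.        , 328.8209417 ],
       [  0.        , 584.00767691, 245.26057705],
       [  0.        ,   0.        ,   1.        ]]), 'position': array([0.31184948, 0.00458495, 1.28613996]), 'rotation': array([ 0.16969478, -0.16959608, -1.52686965])}
stand [([0.5224, 0.0696, 0.0316], 0.84)]
carrier [([0.5218, 0.0671, 0.0285], 0.68)]
seat [([0.522, 0.0619, 0.0302], 0.96), ([0.4725, 0.3203, 0.0108], 0.29)]
catch_left [([0.5267, 0.0961, 0.0632], 0.58)]
tealight [([0.4675, 0.3198, 0.0126], 0.52)]
white_cap [([0.5341, -0.2976, 0.0053], 0.51), ([0.4673, 0.3195, 0.0096], 0.35)]
timer [([0.7136, 0.2512, 0.0347], 0.79)]
spice_jar [([0.6603, -0.2336, 0.0718], 0.71)]
```

View pics/side0.png

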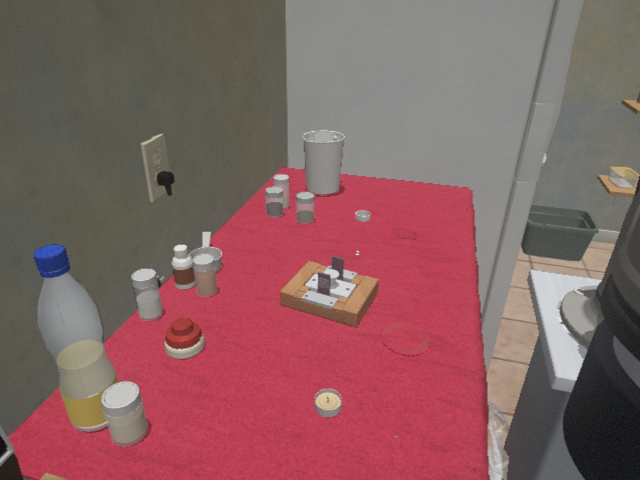

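View pics/top0.png

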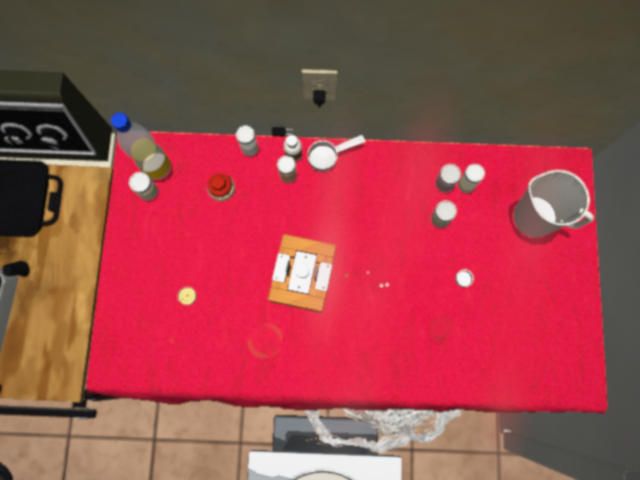

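```bash
python3 - <<'E'
import cv2
a=cv2.imread("pics/top0.png")[225:325,255:350]; cv2.imwrite("pics/topz.png",cv2.resize(a,None,fx=6,fy=6,interpolation=cv2.INTER_CUBIC))
a=cv2.imread("pics/side0.png")[245:335,270:390]; cv2.imwrite("pics/sidez.png",cv2.resize(a,None,fx=6,fy=6,interpolation=cv2.INTER_CUBIC))
E
```

```text
(no output)
```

View pics/topz.png

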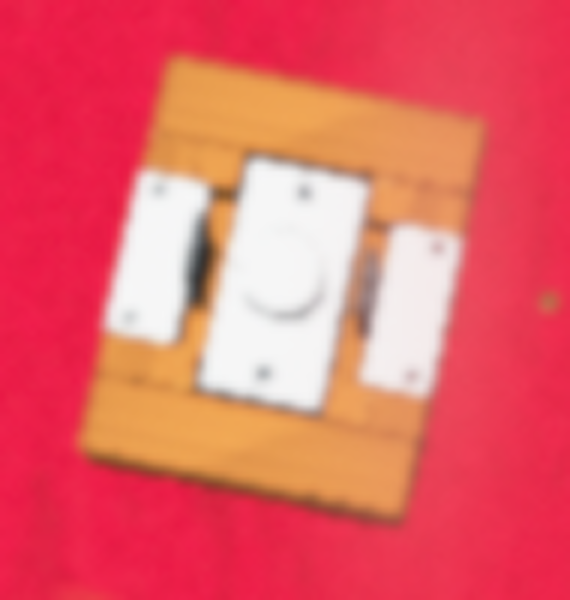

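View pics/sidez.png

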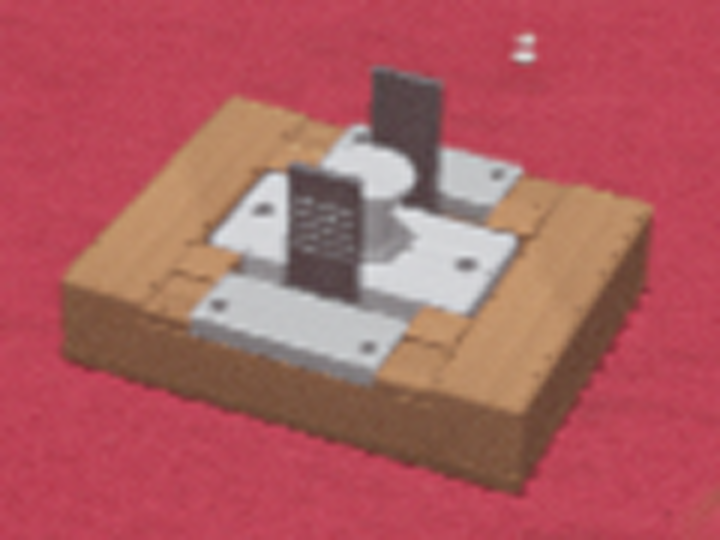

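```bash
cat > h.py <<'E'
import numpy as np, cv2
from scipy.optimize import least_squares
from scipy.spatial.transform import Rotation as R
def proj(m,P):
    P=np.atleast_2d(P); Rm=R.from_rotvec(m['rotation']).as_matrix()
    q=(P-m['position'])@Rm; q=q*[1,-1,-1]
    u=q@np.array(m['mtx']).T; return u[:,:2]/u[:,2:]
def ray(m,px,z):
    Rm=R.from_rotvec(m['rotation']).as_matrix(); K=np.array(m['mtx'])
    d=Rm@(np.linalg.inv(K)@[px[0],px[1],1]*np.array([1,-1,-1])); 
    return m['position']+d*(z-m['position'][2])/d[2]
E
python3 - <<'E'
from h import *
from bench import viewer
T=viewer.camera_model("top");S=viewer.camera_model("side")
t=lambda u,v:(255+(u+.5)/6-.5,225+(v+.5)/6-.5)
s=lambda u,v:(270+(u+.5)/6-.5,245+(v+.5)/6-.5)
obs={'T':[((.075,.06,.032),t(172,55)),((.075,-.06,.032),t(485,120)),((-.075,-.06,.032),t(403,515)),((-.075,.06,.032),t(80,452)),((0,0,.056),t(283,270))],
'S':[((.075,-.06,.032),s(238,97)),((.075,.06,.032),s(65,285)),((-.075,.06,.032),s(525,412)),((-.075,-.06,.032),s(652,205)),((.075,.06,0),s(65,360)),((-.075,.06,0),s(520,490)),((0,0,.056),s(372,172))]}
def f(p,keys='TS'):
    r=[]
    Rz=R.from_euler('z',p[2]).as_matrix()
    for k in keys:
        A=np.array([a for a,b in obs[k]])@Rz.T+[p[0],p[1],0]; B=np.array([b for a,b in obs[k]])
        r.append((proj({'T':T,'S':S}[k],A)-B).ravel())
    return np.concatenate(r)
for k in ('T','S','TS'):
    x=least_squares(f,[.52,.07,-.2],args=(k,)); print(k,x.x,np.degrees(x.x[2])); print(f(x.x,k).round(1).reshape(-1,2).tolist())
# tealight
for c,m in (('top',T),('side',S)):
    g=viewer.get_image(c); r=viewer.regions_of('tealight',c)
    for q in r[:2]:
        mk=q['region']; 
        if mk.sum()<10: continue
        v,u=np.nonzero(mk); print(c,q['confidence'],mk.sum(),u.mean(),v.mean(),u.min(),u.max(),v.min(),v.max(),ray(m,(u.mean(),v.mean()),.012))
a=cv2.imread("pics/top0.png")[276:316,162:212]; b=cv2.imread("pics/side0.png")[380:425,300:355]
cv2.imwrite("pics/tl.png",np.hstack([cv2.resize(a,(400,320),interpolation=2),cv2.resize(b,(391,320),interpolation=2)]))
E
```

```text
T [ 0.527456    0.06570402 -0.1654982 ] -9.482348503420003
[[-0.5, -0.3], [0.6, -0.4], [0.4, 0.6], [-0.4, -0.1], [-0.1, 0.2]]
S [ 0.52597545  0.06783858 -0.16452871] -9.426800413556222
[[-0.9, -1.0], [-0.9, -1.5], [0.6, -0.1], [1.5, -0.8], [-0.5, 0.4], [0.4, 1.8], [-0.3, -0.1]]
TS [ 0.52661032  0.06651354 -0.16389482] -9.390481330466638
[[-1.0, 0.1], [0.1, -0.1], [0.0, 0.9], [-0.7, 0.3], [-0.5, 0.6], [-1.0, -1.3], [-1.0, -1.9], [0.4, -0.6], [1.3, -1.3], [-0.6, -0.1], [0.2, 1.3], [-0.5, -0.5]]
top 0.72 256 186.46484375 296.05859375 178 195 288 304 [0.4672952  0.31725243 0.012     ]
side 0.63 624 328.0144230769231 402.46955128205127 315 341 389 416 [0.46707085 0.32128419 0.012     ]
```

View pics/tl.png

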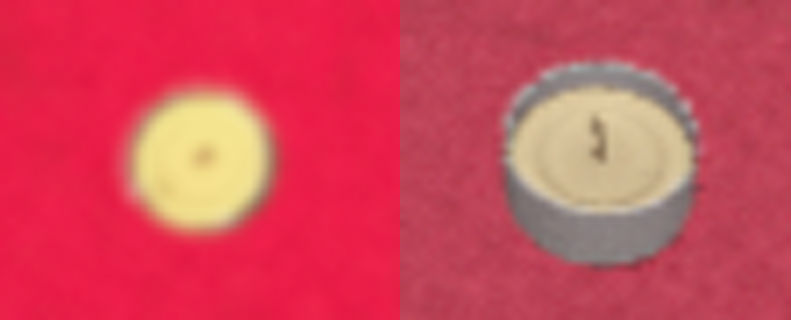

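```bash
python3 - <<'E'
from h import *
from bench import env,viewer
T=viewer.camera_model("top");S=viewer.camera_model("side")
print(ray(T,(187.4,295.5),.017),ray(T,(186.5,296),.014),ray(S,(328.4,399.3),.017))
o=env.get_obs(); M=R.from_rotvec(o['ee_rot']).as_matrix(); print(M.round(3))
cur=M
yaw=np.radians(-9.4)
for name,ang in (('x',yaw),('-x',yaw+np.pi),('y',yaw+np.pi/2),('-y',yaw-np.pi/2)):
    y=np.array([np.cos(ang),np.sin(ang),0]); x=np.array([0,0,-1.]); D=np.column_stack([x,y,np.cross(x,y)])
    rv=R.from_matrix(D@cur.T).as_rotvec(); print(name,np.degrees(rv).round(2),(np.degrees(rv)/5).round(3))
E
```

```text
[0.46798291 0.31409789 0.017     ] [0.46718247 0.3166964  0.014     ] [0.46694215 0.32018677 0.017     ]
[[-0.     0.399  0.917]
 [ 0.     0.917 -0.399]
 [-1.     0.    -0.   ]]
x [ -0.     0.   -75.86] [-1.0000e-03  0.0000e+00 -1.5173e+01]
-x [ -0.    -0.   104.14] [-0.0000e+00 -1.0000e-03  2.0827e+01]
y [-0.   -0.   14.14] [-0.    -0.     2.827]
-y [  -0.      0.   -165.86] [-0.0000e+00  1.0000e-03 -3.3173e+01]
```

Request:
move_arm:
  plan:
    - {"linear": [0.02, -0.03, -0.01], "delta_rot": [0, 0, -1.52], "fingers": -1}
    - {"linear": [0.02, -0.03, -0.01], "delta_rot": [0, 0, -1.52], "fingers": -1}
    - {"linear": [0.02, -0.03, -0.01], "delta_rot": [0, 0, -1.52], "fingers": -1}
    - {"linear": [0.02, -0.03, -0.01], "delta_rot": [0, 0, -1.52], "fingers": -1}
    - {"linear": [0.02, -0.03, -0.01], "delta_rot": [0, 0, -1.52], "fingers": -1}
    - {"linear": [0.02, -0.03, -0.01], "delta_rot": [0, 0, -1.52], "fingers": -1}
    - {"linear": [0.02, -0.03, -0.01], "delta_rot": [0, 0, -1.52], "fingers": -1}
    - {"linear": [0.02, -0.03, -0.01], "delta_rot": [0, 0, -1.52], "fingers": -1}
    - {"linear": [0.02, -0.03, -0.01], "delta_rot": [0, 0, -1.52], "fingers": -1}
    - {"linear": [0.017, -0.031, -0.01], "delta_rot": [0, 0, -1.49], "fingers": -1}

```text
time_s: 2.35
eef_pos: [0.4674, 0.3171, 0.1313]
ee_rot: [1.333, 1.125, -1.331]
contact_force: [1.0, -0.1, 0.1]
width: 0.0853
```

Request:
move_arm:
  plan:
    - {"linear": [0, 0, -0.04], "delta_rot": [0, 0, 0], "fingers": -1}
    - {"linear": [0, 0, -0.04], "delta_rot": [0, 0, 0], "fingers": -1}
    - {"linear": [0, 0, -0.025], "delta_rot": [0, 0, 0], "fingers": -1}
    - {"linear": [0, 0, -0.015], "delta_rot": [0, 0, 0], "fingers": -1}
    - {"linear": [0, 0, -0.005], "delta_rot": [0, 0, 0], "fingers": -1}
    - {"linear": [0, 0, 0], "delta_rot": [0, 0, 0], "fingers": -1}

```text
time_s: 3.1
eef_pos: [0.467, 0.3181, 0.0068]
ee_rot: [1.33, 1.127, -1.328]
contact_force: [0.5, -0.0, -0.8]
width: 0.0857
```

```bash
python3 - <<'E'
from h import *
from bench import env,viewer
im=viewer.get_image("side")[:,:,::-1]; cv2.imwrite("pics/s1.png",cv2.resize(im[270:480,200:480],(800,600)))
o=env.get_obs(); print(o['eef_pos'],R.from_rotvec(o['ee_rot']).as_matrix().round(3))
E
```

```text
[0.46711401 0.31826789 0.00709398] [[ 0.001  0.987 -0.163]
 [ 0.001 -0.163 -0.987]
 [-1.     0.001 -0.001]]
```

View pics/s1.png

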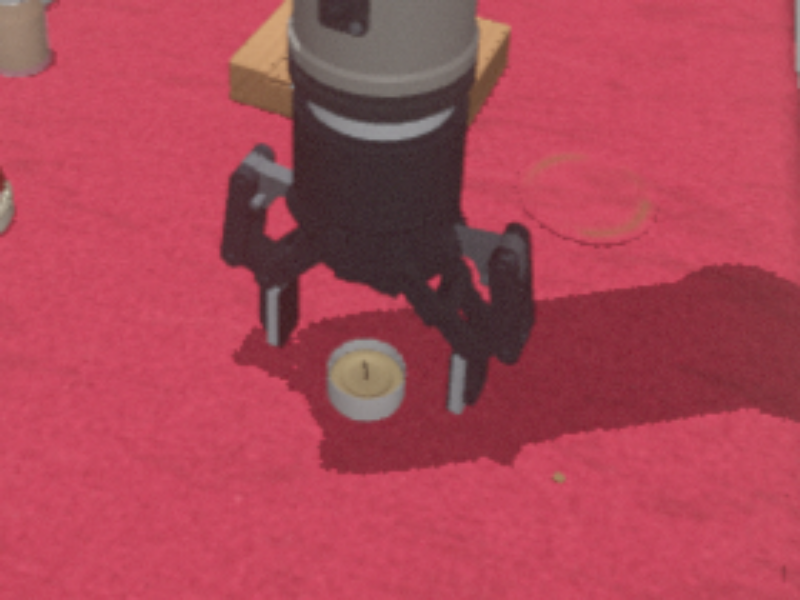

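Request:
move_arm:
  plan:
    - {"linear": [0, 0, -0.004], "delta_rot": [0, 0, 0], "fingers": -1}
    - {"linear": [0, 0, 0], "delta_rot": [0, 0, 0], "fingers": -0.3}
    - {"linear": [0, 0, 0], "delta_rot": [0, 0, 0], "fingers": 0}
    - {"linear": [0, 0, 0], "delta_rot": [0, 0, 0], "fingers": 0.2}
    - {"linear": [0, 0, 0], "delta_rot": [0, 0, 0], "fingers": 0.5}
    - {"linear": [0, 0, 0], "delta_rot": [0, 0, 0], "fingers": 1}
    - {"linear": [0, 0, 0], "delta_rot": [0, 0, 0], "fingers": 1}
    - {"linear": [0, 0, 0], "delta_rot": [0, 0, 0], "fingers": 1}

```text
time_s: 4.15
eef_pos: [0.4666, 0.318, 0.0029]
ee_rot: [1.329, 1.128, -1.329]
contact_force: [-2.3, -0.3, 5.8]
width: 0.035
```

```bash
python3 - <<'E'
from h import *
from bench import env,viewer
im=viewer.get_image("side")[:,:,::-1]; cv2.imwrite("pics/s2.png",cv2.resize(im[330:450,250:410],(800,600)))
im=viewer.get_image("top")[:,:,::-1]; cv2.imwrite("pics/t2.png",cv2.resize(im[250:340,130:250],(800,600)))
o=env.get_obs(); print(o['eef_pos'],o['contact_force'],o['width'])
E
```

```text
[0.46663928 0.31795379 0.00291301] [-1.52255675 -0.68700144  5.22439004] 0.035179989261515054
```

View pics/s2.png

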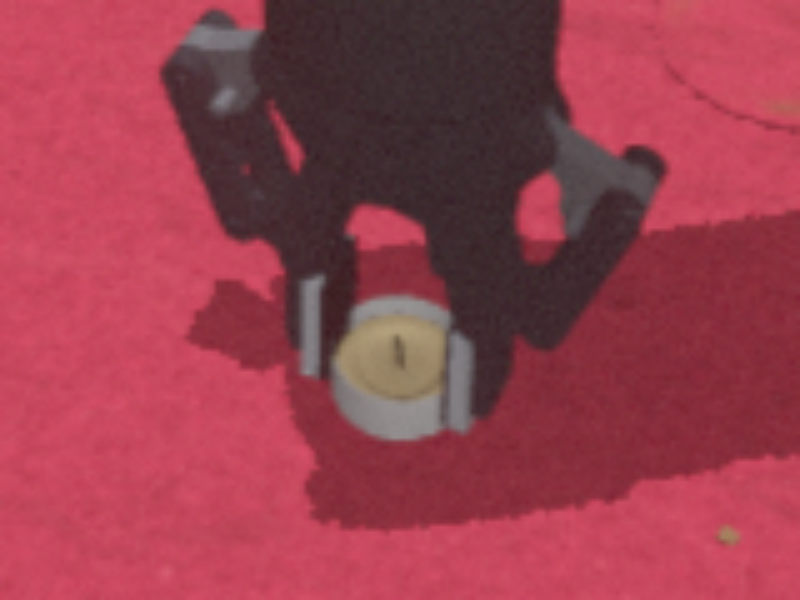

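View pics/t2.png

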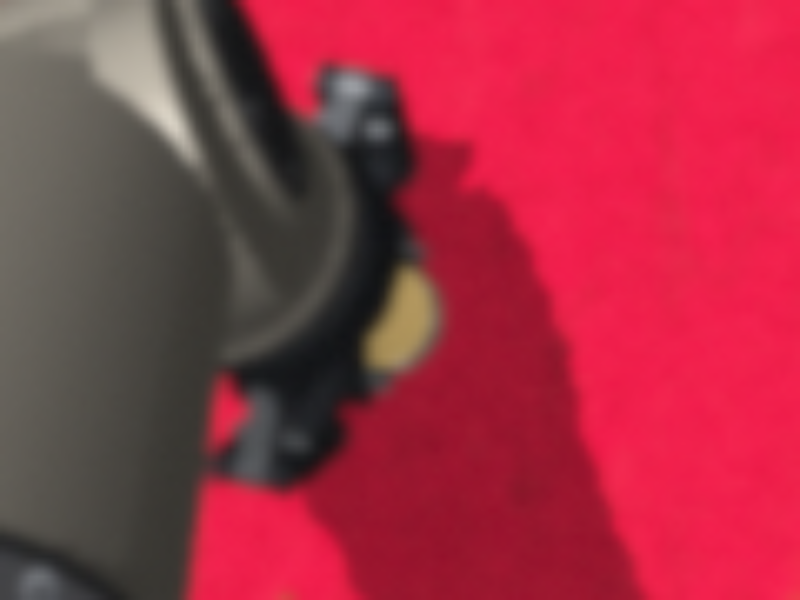

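Request:
move_arm:
  plan:
    - {"linear": [0, 0, 0.01], "delta_rot": [0, 0, 0], "fingers": 1}
    - {"linear": [0, 0, 0.03], "delta_rot": [0, 0, 0], "fingers": 1}
    - {"linear": [0, 0, 0.05], "delta_rot": [0, 0, 0], "fingers": 1}
    - {"linear": [0, 0, 0.02], "delta_rot": [0, 0, 0], "fingers": 1}
    - {"linear": [0, 0, 0], "delta_rot": [0, 0, 0], "fingers": 1}

```text
time_s: 4.88
eef_pos: [0.4676, 0.3187, 0.1144]
ee_rot: [1.333, 1.127, -1.325]
contact_force: [-0.4, 0.5, -0.2]
width: 0.0349
```

```bash
python3 - <<'E'
from h import *
from bench import env,viewer
im=viewer.get_image("side")[:,:,::-1]; cv2.imwrite("pics/s3.png",cv2.resize(im[230:410,250:490],(800,600),interpolation=2))
o=env.get_obs(); print(o['eef_pos'],o['contact_force'],o['width'])
E
```

```text
[0.46667764 0.31810865 0.11288502] [-0.94725054 -0.6972479  -0.78301392] 0.034970377004481794
```

View pics/s3.png

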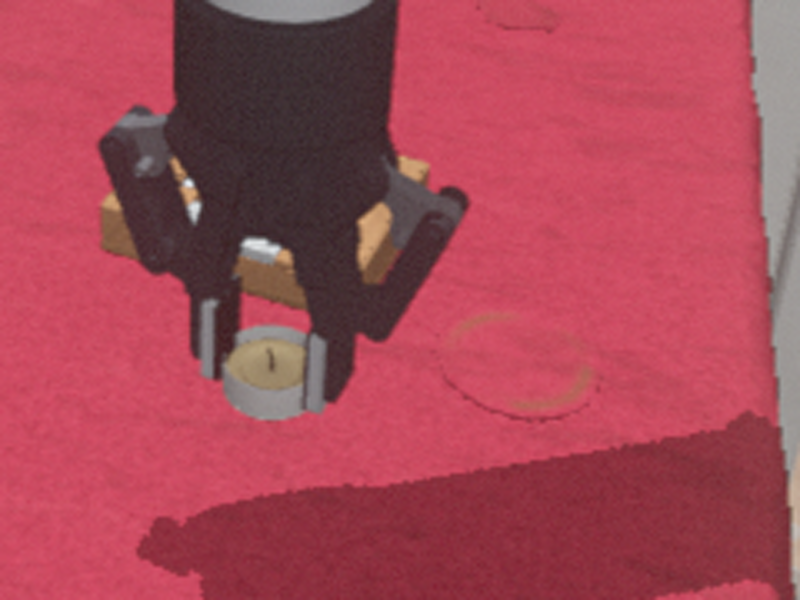

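```bash
python3 - <<'E'
from h import *
from bench import env,viewer
S=viewer.camera_model("side")
b=.11
print(ray(S,(250+270/3.333,230+362/3.333),b+.0145), "start wick", ray(S,(327.9,400.7),.0145))
# rim: left extreme 222, right ~ 322hidden ; bottom front 420
print(proj(S,[[.4667,.318,b],[.4667,.337,b],[.4667,.337,b+.017],[.4667,.299,b+.017]])*1, (250+270/3.333,230+420/3.333,230+327/3.333))
E
```

```text
[0.46660912 0.32024684 0.1245    ] start wick [0.4674916 0.3205365 0.0145   ]
[[331.01311286 346.2619953 ]
 [327.37566038 356.21949388]
 [327.74489961 345.73205005]
 [334.90349752 326.64320656]] (331.00810081008103, 356.012601260126, 328.1098109810981)
```

Request:
move_arm:
  plan:
    - {"linear": [0.006, -0.02, 0], "delta_rot": [0, 0, 0], "fingers": 1}
    - {"linear": [0.009, -0.04, 0], "delta_rot": [0, 0, 0], "fingers": 1}
    - {"linear": [0.01, -0.04, 0], "delta_rot": [0, 0, 0], "fingers": 1}
    - {"linear": [0.01, -0.04, 0], "delta_rot": [0, 0, 0], "fingers": 1}
    - {"linear": [0.01, -0.04, 0], "delta_rot": [0, 0, 0], "fingers": 1}
    - {"linear": [0.01, -0.04, 0], "delta_rot": [0, 0, 0], "fingers": 1}
    - {"linear": [0.005, -0.022, 0], "delta_rot": [0, 0, 0], "fingers": 1}
    - {"linear": [0, -0.01, 0], "delta_rot": [0, 0, 0], "fingers": 1}
    - {"linear": [0, 0, -0.015], "delta_rot": [0, 0, 0], "fingers": 1}
    - {"linear": [0, 0, 0], "delta_rot": [0, 0, 0], "fingers": 1}

```text
time_s: 6.18
eef_pos: [0.5249, 0.0667, 0.0955]
ee_rot: [1.326, 1.13, -1.331]
contact_force: [0.1, 0.1, 0.4]
width: 0.0354
```

```bash
python3 - <<'E'
from h import *
from bench import env,viewer
im=viewer.get_image("side")[:,:,::-1]; cv2.imwrite("pics/s4.png",cv2.resize(im[215:335,260:420],(800,600),interpolation=2))
o=env.get_obs(); print(o['time_s'],o['eef_pos'],o['ee_rot'],o['contact_force'],o['width'])
E
```

```text
6.225 [0.52547789 0.06692625 0.09612959] [ 1.32603364  1.12965431 -1.32949588] [-0.50066607 -0.52640794  0.68164514] 0.03476237673866373
```

View pics/s4.png

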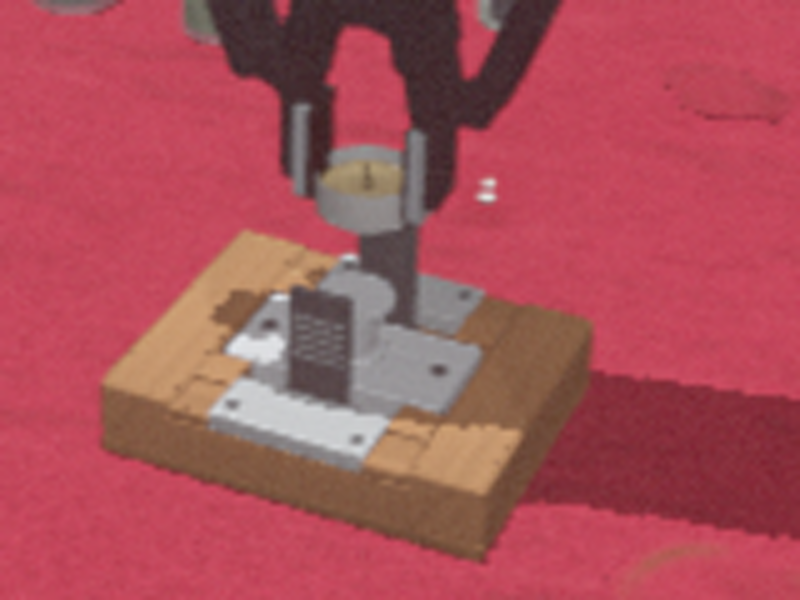

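Request:
move_arm:
  plan:
    - {"linear": [0.001, -0.001, -0.01], "delta_rot": [0, 0, 0], "fingers": 1}
    - {"linear": [0, 0, -0.012], "delta_rot": [0, 0, 0], "fingers": 1}
    - {"linear": [0, 0, -0.008], "delta_rot": [0, 0, 0], "fingers": 1}
    - {"linear": [0, 0, 0], "delta_rot": [0, 0, 0], "fingers": 1}

```text
time_s: 6.72
eef_pos: [0.527, 0.0648, 0.0664]
ee_rot: [1.328, 1.128, -1.33]
contact_force: [-0.1, 0.0, -0.9]
width: 0.0351
```

```bash
python3 - <<'E'
from h import *
from bench import env,viewer
im=viewer.get_image("side")[:,:,::-1]; cv2.imwrite("pics/s5.png",cv2.resize(im[245:320,290:390],(800,600),interpolation=2))
o=env.get_obs(); print(o['time_s'],o['eef_pos'],o['ee_rot'],o['contact_force'],o['width'])
E
```

```text
6.775 [0.52734879 0.06476619 0.06693181] [ 1.32833001  1.12744664 -1.32960821] [-0.19217     1.01340136 -0.59497084] 0.03481859463413132
```

View pics/s5.png

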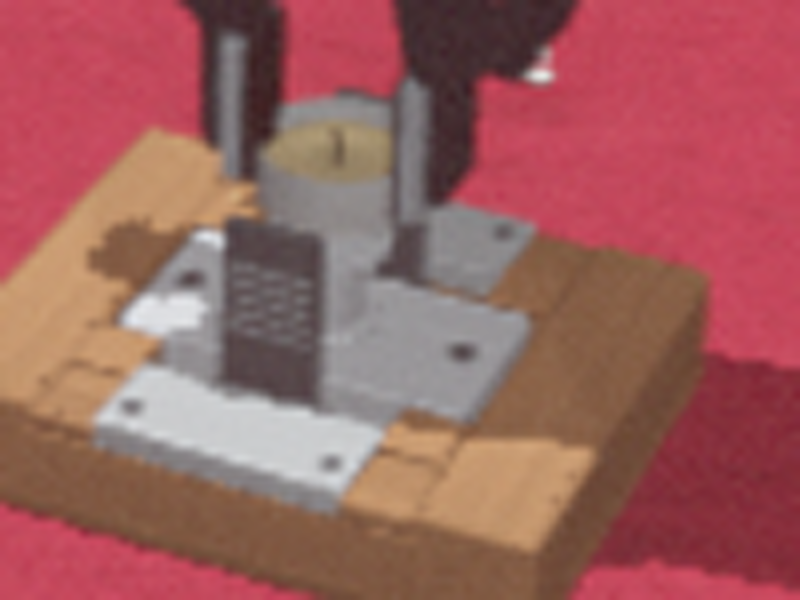

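Request:
move_arm:
  plan:
    - {"linear": [0, 0.001, -0.004], "delta_rot": [0, 0, 0], "fingers": 1}
    - {"linear": [0, 0, -0.002], "delta_rot": [0, 0, 0], "fingers": 1}
    - {"linear": [0, 0, 0], "delta_rot": [0, 0, 0], "fingers": 1}
    - {"linear": [0, 0, 0], "delta_rot": [0, 0, 0], "fingers": 1}

```text
time_s: 7.28
eef_pos: [0.5276, 0.0658, 0.0614]
ee_rot: [1.329, 1.127, -1.329]
contact_force: [0.3, -0.4, -0.9]
width: 0.0348
```

Request:
move_arm:
  plan:
    - {"linear": [0, 0, -0.0015], "delta_rot": [0, 0, 0], "fingers": 1}
    - {"linear": [0, 0, 0], "delta_rot": [0, 0, 0], "fingers": 1}

```text
time_s: 7.52
eef_pos: [0.5275, 0.0658, 0.0597]
ee_rot: [1.329, 1.127, -1.329]
contact_force: [0.4, 0.2, -1.1]
width: 0.0349
```

```bash
python3 - <<'E'
from h import *
from bench import env,viewer
im=viewer.get_image("side")[:,:,::-1]; cv2.imwrite("pics/s6.png",cv2.resize(im[245:320,290:390],(800,600),interpolation=2))
o=env.get_obs(); print(o['time_s'],o['eef_pos'],o['ee_rot'],o['contact_force'],o['width'])
E
```

```text
7.575 [0.52752129 0.06585678 0.05975698] [ 1.32885969  1.12722935 -1.32894574] [0.48694443 0.80139792 0.25273365] 0.03523287541909722
```

View pics/s6.png

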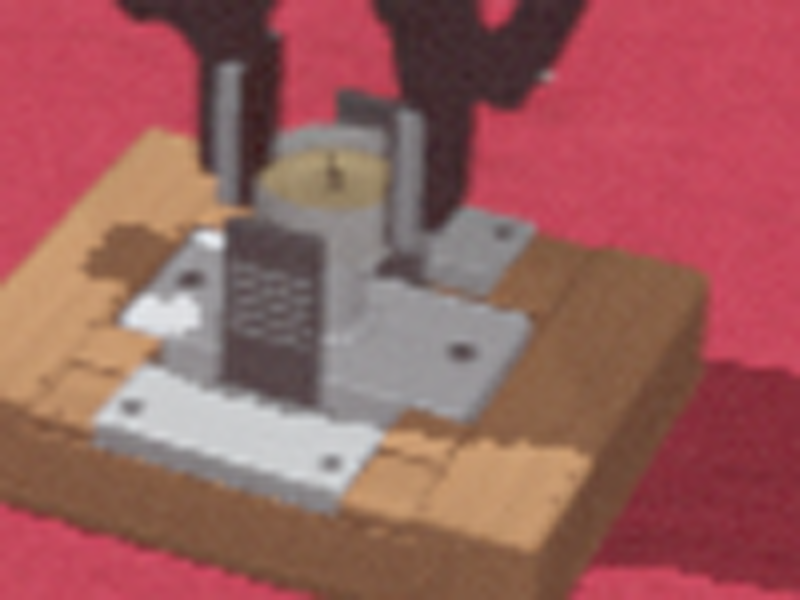

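Request:
move_arm:
  plan:
    - {"linear": [0, 0, -0.001], "delta_rot": [0, 0, 0], "fingers": 1}
    - {"linear": [0, 0, 0], "delta_rot": [0, 0, 0], "fingers": 1}

```text
time_s: 7.82
eef_pos: [0.5276, 0.0659, 0.0589]
ee_rot: [1.329, 1.127, -1.329]
contact_force: [-0.2, -0.7, 2.1]
width: 0.0349
```

Request:
move_arm:
  plan:
    - {"linear": [0, 0, -0.0007], "delta_rot": [0, 0, 0], "fingers": 1}
    - {"linear": [0, 0, 0], "delta_rot": [0, 0, 0], "fingers": 1}

```text
time_s: 8.07
eef_pos: [0.5276, 0.0659, 0.0588]
ee_rot: [1.329, 1.127, -1.329]
contact_force: [-3.4, -1.0, 10.5]
width: 0.0351
```

Request:
move_arm:
  plan:
    - {"linear": [0, 0, 0.0006], "delta_rot": [0, 0, 0], "fingers": 1}
    - {"linear": [0, 0, 0], "delta_rot": [0, 0, 0], "fingers": 0.14}
    - {"linear": [0, 0, 0], "delta_rot": [0, 0, 0], "fingers": 0.08}
    - {"linear": [0, 0, 0], "delta_rot": [0, 0, 0], "fingers": 0.0}
    - {"linear": [0, 0, 0], "delta_rot": [0, 0, 0], "fingers": -0.1}
    - {"linear": [0, 0, 0], "delta_rot": [0, 0, 0], "fingers": -0.3}
    - {"linear": [0, 0, 0], "delta_rot": [0, 0, 0], "fingers": -0.6}
    - {"linear": [0, 0, 0], "delta_rot": [0, 0, 0], "fingers": -0.6}

```text
time_s: 9.07
eef_pos: [0.5276, 0.0659, 0.0587]
ee_rot: [1.329, 1.127, -1.329]
contact_force: [-0.1, 0.2, -0.0]
width: 0.0684
```

```bash
python3 - <<'E'
from h import *
from bench import env,viewer
im=viewer.get_image("side")[:,:,::-1]; cv2.imwrite("pics/s7.png",cv2.resize(im[245:320,290:390],(800,600),interpolation=2))
o=env.get_obs(); print(o['time_s'],o['eef_pos'],o['ee_rot'],o['contact_force'],o['width'])
E
```

```text
9.125 [0.52756963 0.0658381  0.05870744] [ 1.32892974  1.12716787 -1.32885587] [0.35172595 0.26271538 0.20162245] 0.06818848935489011
```

View pics/s7.png

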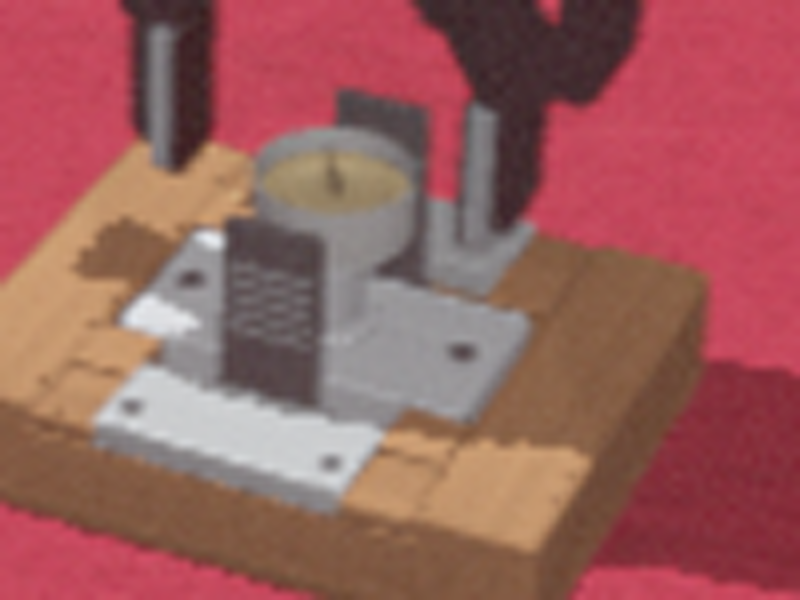

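Request:
move_arm:
  plan:
    - {"linear": [0, 0, 0.01], "delta_rot": [0, 0, 0], "fingers": -0.8}
    - {"linear": [0, 0, 0.04], "delta_rot": [0, 0, 0], "fingers": -1}
    - {"linear": [0, 0, 0.05], "delta_rot": [0, 0, 2], "fingers": -1}
    - {"linear": [0, 0, 0], "delta_rot": [0, 0, 2], "fingers": -1}
    - {"linear": [0, 0, 0], "delta_rot": [0, 0, 2], "fingers": -1}
    - {"linear": [0, 0, 0], "delta_rot": [0, 0, 2], "fingers": -1}
    - {"linear": [0, 0, 0], "delta_rot": [0, 0, 2], "fingers": -1}
    - {"linear": [0, 0, 0], "delta_rot": [0, 0, 2], "fingers": -1}
    - {"linear": [0, 0, 0], "delta_rot": [0, 0, 2], "fingers": -1}
    - {"linear": [0, 0, 0], "delta_rot": [0, 0, 2], "fingers": -1}

```text
time_s: 10.38
eef_pos: [0.5277, 0.0657, 0.1594]
ee_rot: [0.261, 1.554, -0.261]
contact_force: [0.9, -0.3, 0.7]
width: 0.0855
```

Request:
move_arm:
  plan:
    - {"linear": [0, 0, 0], "delta_rot": [0, 0, 2], "fingers": -1}
    - {"linear": [0, 0, 0], "delta_rot": [0, 0, 0], "fingers": -1}
    - {"linear": [0, 0, 0], "delta_rot": [0, 0, 0], "fingers": -1}

```text
time_s: 10.75
eef_pos: [0.5276, 0.0657, 0.159]
ee_rot: [0.131, 1.566, -0.131]
contact_force: [-0.3, -0.4, -0.4]
width: 0.0856
```

```bash
python3 - <<'E'
from h import *
from bench import env,viewer
im=viewer.get_image("side")[:,:,::-1]; cv2.imwrite("pics/s8raw.png",im); cv2.imwrite("pics/s8.png",cv2.resize(im[215:335,260:420],(800,600),interpolation=2))
im=viewer.get_image("top")[:,:,::-1]; cv2.imwrite("pics/t8.png",cv2.resize(im[205:325,240:400],(800,600),interpolation=2))
o=env.get_obs(); print(o['time_s'],o['eef_pos'],R.from_rotvec(o['ee_rot']).as_matrix().round(3),o['joints'],o['contact_force'],o['width'])
E
```

```text
10.85 [0.52756715 0.06585217 0.15886622] [[ 0.     0.165  0.986]
 [-0.     0.986 -0.165]
 [-1.    -0.     0.   ]] [-0.3171744   0.32808214  0.09176214  1.97412787 -0.03952     0.84092457
  1.20080661] [-0.61267885  0.5483854   0.30801484] 0.085461083187505
```

View pics/s8.png

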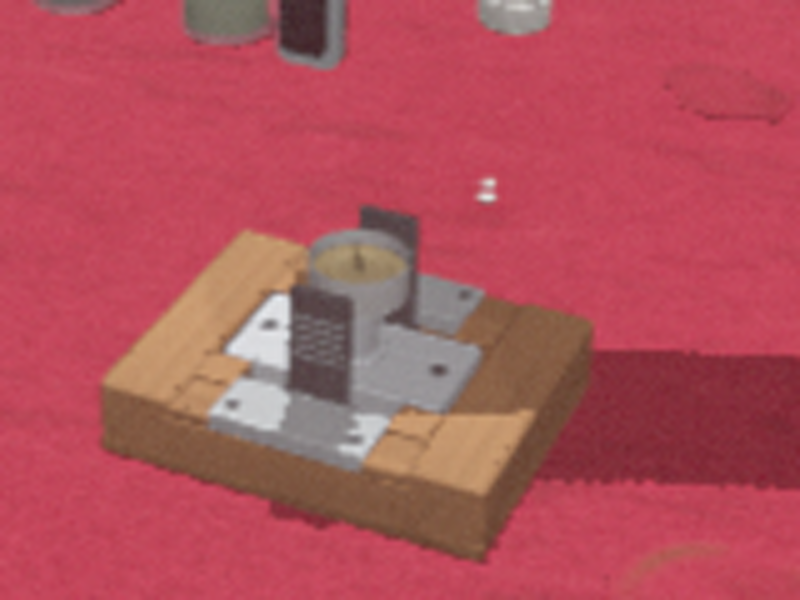

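View pics/t8.png

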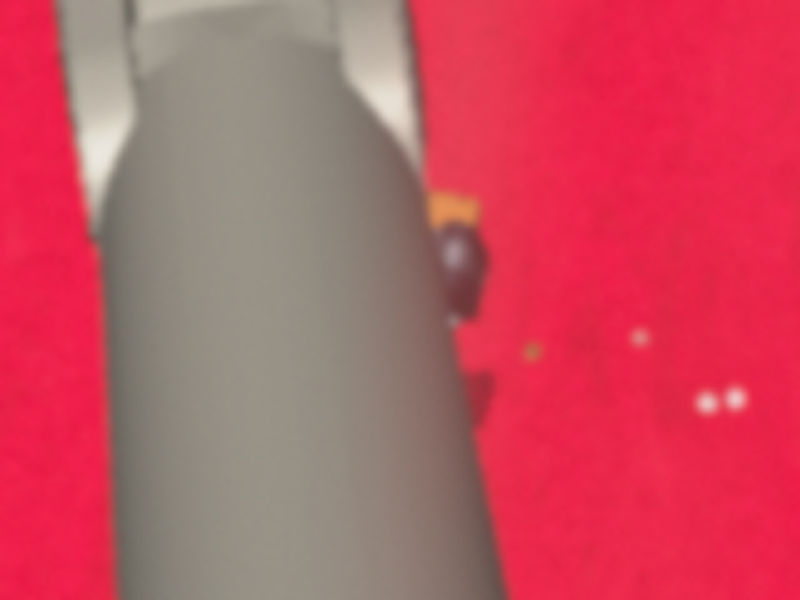

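```bash
python3 - <<'E'
from h import *
from bench import env,viewer
S=viewer.camera_model("side")
y=np.radians(-9.4);ex=np.array([np.cos(y),np.sin(y),0]);ey=np.array([-np.sin(y),np.cos(y),0])
f=lambda p:((p-[260,215])*5).round(1).tolist()
for c in ([.5267,.0665,0],[.5260,.0678,0]):
    c=np.array(c)
    a=np.linspace(0,2*np.pi,73)
    rim=proj(S,[c+[0,0,.073]+.019*(np.cos(t)*ex+np.sin(t)*ey) for t in a]); b=proj(S,[c+[0,0,.056]+.019*(np.cos(t)*ex+np.sin(t)*ey) for t in a])
    print('rim',f(rim.min(0)),f(rim.max(0)),'bot',f(b.max(0)))
    for sy in (1,-1):
        print('tab',[f(proj(S,c+[0,0,.074]+ex*sx*.012+ey*sy*d)[0]) for d in (.029,.033) for sx in (1,-1)])
E
```

```text
rim [304.1, 221.9] [409.2, 277.2] bot [407.2, 317.3]
tab [[293.2, 277.4], [355.7, 293.7], [288.5, 282.9], [351.1, 299.3]]
tab [[357.7, 202.5], [417.4, 217.2], [361.9, 197.7], [421.5, 212.2]]
rim [305.1, 223.9] [410.3, 279.4] bot [408.3, 319.6]
tab [[294.2, 279.6], [356.7, 295.9], [289.5, 285.1], [352.2, 301.5]]
tab [[358.7, 204.5], [418.5, 219.2], [362.9, 199.6], [422.6, 214.2]]
```

```bash
python3 - <<'E'
import cv2
im=cv2.imread("pics/s8raw.png"); cv2.imwrite("pics/s8z.png",cv2.resize(im[250:305,310:350],None,fx=14,fy=10.9,interpolation=0) if 0 else cv2.resize(im[250:300,305:360],(770,700)[:1]+(600,) if 0 else (660,600),interpolation=2))
E
```

```text
(no output)
```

View pics/s8z.png

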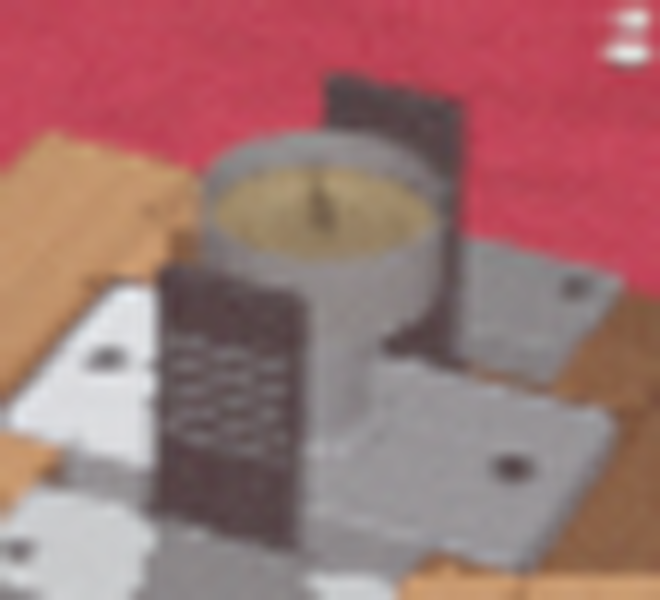

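```bash
python3 - <<'E'
from h import *
from bench import viewer
S=viewer.camera_model("side")
y=np.radians(-9.4);ex=np.array([np.cos(y),np.sin(y),0]);ey=np.array([-np.sin(y),np.cos(y),0])
f=lambda p,o,k:((p-o)*k).round(1).tolist()
# s3: width 35 ; s7: width 68 ; s1: 85
for n,c,w,o,k in (('s3',[.4667,.318,.1129],.0365,[250,230],3.333),('s7',[.5276,.0658,.0587],.068,[290,245],8),('s1',[.467,.318,.007],.0855,[200,270],2.857)):
    for d in (0,.004,.008,.012,.016):
        print(n,d,[f(proj(S,np.array(c)+[0,0,d]+ex*s*w/2+ey*.011)[0],o,k) for s in (1,-1)])
E
```

```text
s3 0 [[215.0, 385.1], [303.6, 414.1]]
s3 0.004 [[215.1, 377.0], [304.0, 405.9]]
s3 0.008 [[215.3, 368.9], [304.5, 397.7]]
s3 0.012 [[215.4, 360.7], [304.9, 389.4]]
s3 0.016 [[215.5, 352.5], [305.4, 381.1]]
s7 0 [[170.3, 197.5], [446.6, 269.8]]
s7 0.004 [[170.5, 182.7], [447.4, 254.7]]
s7 0.008 [[170.6, 167.8], [448.2, 239.6]]
s7 0.012 [[170.8, 152.9], [449.1, 224.3]]
s7 0.016 [[171.0, 137.8], [449.9, 209.0]]
s1 0 [[278.4, 366.8], [441.8, 428.7]]
s1 0.004 [[278.4, 361.0], [442.3, 422.8]]
s1 0.008 [[278.3, 355.1], [442.8, 416.8]]
s1 0.012 [[278.3, 349.2], [443.3, 410.8]]
s1 0.016 [[278.2, 343.3], [443.8, 404.7]]
```

Request:
move_arm:
  plan:
    - {"linear": [0, 0, -0.03], "delta_rot": [0, 0, 0], "fingers": -1}
    - {"linear": [0, 0, -0.03], "delta_rot": [0, 0, 0], "fingers": -1}
    - {"linear": [0, 0, -0.02], "delta_rot": [0, 0, 0], "fingers": -1}
    - {"linear": [0, 0, 0], "delta_rot": [0, 0, 0], "fingers": -1}
    - {"linear": [0, 0, 0], "delta_rot": [0, 0, 0], "fingers": -1}

```text
time_s: 11.48
eef_pos: [0.5281, 0.066, 0.0794]
ee_rot: [0.129, 1.566, -0.129]
contact_force: [1.3, 0.0, 0.6]
width: 0.0855
```

```bash
python3 - <<'E'
from h import *
from bench import env,viewer
im=viewer.get_image("side")[:,:,::-1]; cv2.imwrite("pics/s9.png",cv2.resize(im[215:335,260:420],(800,600),interpolation=2))
o=env.get_obs(); print(o['time_s'],o['eef_pos'],o['contact_force'],o['width'])
E
```

```text
11.525 [0.52833458 0.06602169 0.07969601] [ 0.38670758  0.07135019 -0.50113579] 0.08533588023270648
```

View pics/s9.png

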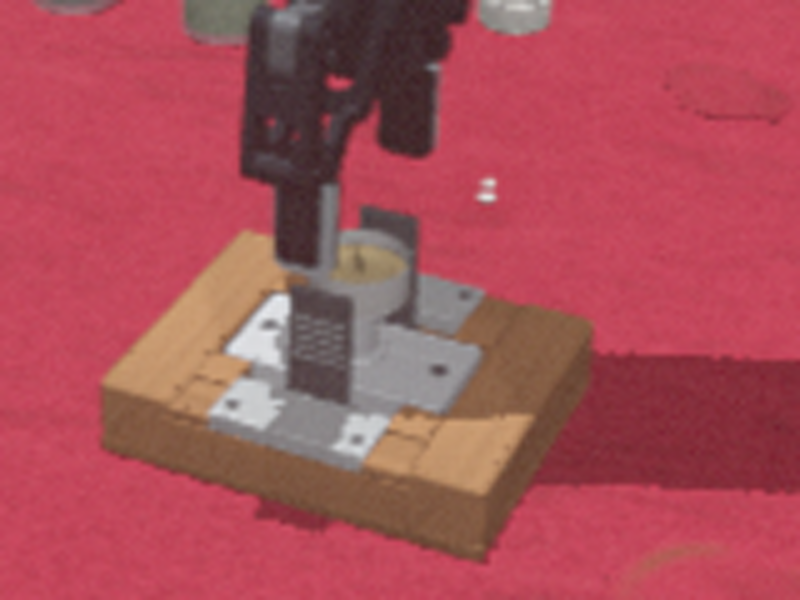

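```bash
python3 - <<'E'
from h import *
from bench import viewer
S=viewer.camera_model("side")
y=np.radians(-9.4);ex=np.array([np.cos(y),np.sin(y),0]);ey=np.array([-np.sin(y),np.cos(y),0])
f=lambda p:((p-[260,215])*5).round(1).tolist()
c=np.array([.5283,.0660,0])
for z in (.0925,):
  for sy in (1,-1):
    for d in (.0427,.05): print(sy,d,[f(proj(S,c+[0,0,z]+ex*s*.011+ey*sy*d)[0]) for s in (1,-1)])
E
python3 - <<'E'
import cv2
im=cv2.imread("pics/s9.png"); cv2.imwrite("pics/s9z.png",cv2.resize(im[20:320,230:450],None,fx=2,fy=2,interpolation=2))
E
```

```text
1 0.0427 [[276.2, 250.4], [334.6, 265.4]]
1 0.05 [[267.3, 260.5], [326.0, 275.7]]
-1 0.0427 [[372.3, 142.6], [426.9, 155.4]]
-1 0.05 [[379.8, 134.2], [434.1, 146.8]]
```

View pics/s9z.png

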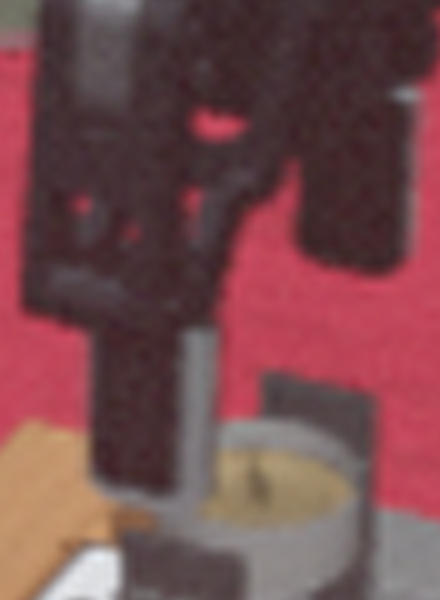

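Request:
move_arm:
  plan:
    - {"linear": [0, 0, -0.015], "delta_rot": [0, 0, 0], "fingers": -1}
    - {"linear": [0, 0, -0.015], "delta_rot": [0, 0, 0], "fingers": -1}
    - {"linear": [0, 0, -0.01], "delta_rot": [0, 0, 0], "fingers": -1}
    - {"linear": [0, 0, -0.005], "delta_rot": [0, 0, 0], "fingers": -1}
    - {"linear": [0, 0, 0], "delta_rot": [0, 0, 0], "fingers": -1}
    - {"linear": [0, 0, 0], "delta_rot": [0, 0, 0], "fingers": -1}

```text
time_s: 12.28
eef_pos: [0.5278, 0.0659, 0.034]
ee_rot: [0.129, 1.566, -0.129]
contact_force: [0.1, -0.4, 0.3]
width: 0.0851
```

```bash
python3 - <<'E'
from h import *
from bench import env,viewer
im=viewer.get_image("side")[:,:,::-1]; cv2.imwrite("pics/s10.png",cv2.resize(im[230:320,270:390],(800,600),interpolation=2))
o=env.get_obs(); print(o['time_s'],o['eef_pos'],o['contact_force'],o['width'])
E
```

```text
12.325 [0.52793199 0.06589695 0.03407499] [ 0.30734639 -0.20219008 -0.1573889 ] 0.08519557055419169
```

View pics/s10.png

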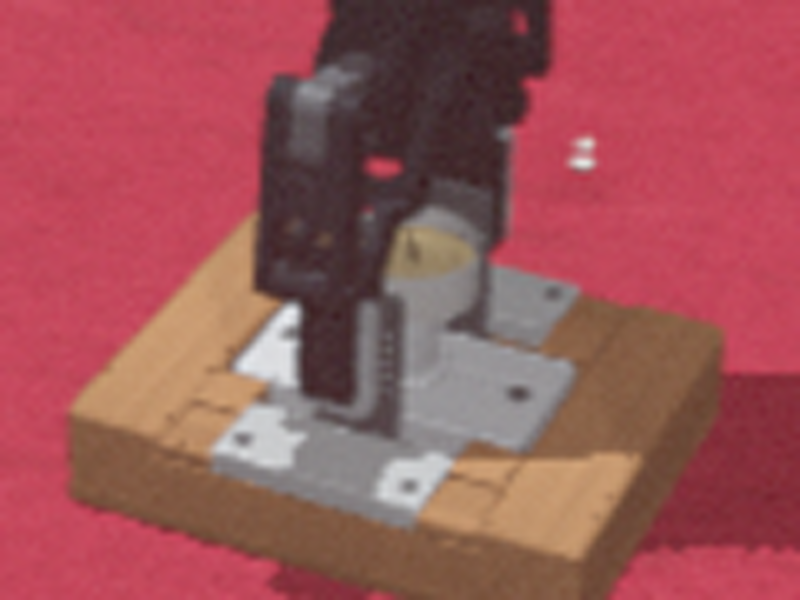

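Request:
move_arm:
  plan:
    - {"linear": [-0.0015, 0, 0], "delta_rot": [0, 0, 0], "fingers": -0.8}
    - {"linear": [0, 0, 0], "delta_rot": [0, 0, 0], "fingers": -0.6}
    - {"linear": [0, 0, 0], "delta_rot": [0, 0, 0], "fingers": -0.5}
    - {"linear": [0, 0, 0], "delta_rot": [0, 0, 0], "fingers": -0.45}
    - {"linear": [0, 0, 0], "delta_rot": [0, 0, 0], "fingers": -0.4}

```text
time_s: 12.95
eef_pos: [0.5263, 0.0659, 0.034]
ee_rot: [0.129, 1.567, -0.129]
contact_force: [-1.2, -0.3, 5.1]
width: 0.0599
```

Request:
move_arm:
  plan:
    - {"linear": [0, 0, 0], "delta_rot": [0, 0, 0], "fingers": -0.3}
    - {"linear": [0, 0, 0], "delta_rot": [0, 0, 0], "fingers": 0}
    - {"linear": [0, 0, 0], "delta_rot": [0, 0, 0], "fingers": 0.5}
    - {"linear": [0, 0, 0], "delta_rot": [0, 0, 0], "fingers": 1}
    - {"linear": [0, 0, 0], "delta_rot": [0, 0, 0], "fingers": 1}

```text
time_s: 13.58
eef_pos: [0.5265, 0.0657, 0.0354]
ee_rot: [0.129, 1.566, -0.129]
contact_force: [-5.7, -1.9, 21.9]
width: 0.0509
```

```bash
python3 - <<'E'
from h import *
from bench import env,viewer
im=viewer.get_image("side")[:,:,::-1]; cv2.imwrite("pics/s11.png",cv2.resize(im[230:320,270:390],(800,600),interpolation=2))
o=env.get_obs(); print(o['time_s'],o['eef_pos'],o['contact_force'],o['width'])
E
```

```text
13.625 [0.52647003 0.06570681 0.03543104] [-6.69763468 -2.93056609 22.01048342] 0.05100891737543743
```

View pics/s11.png

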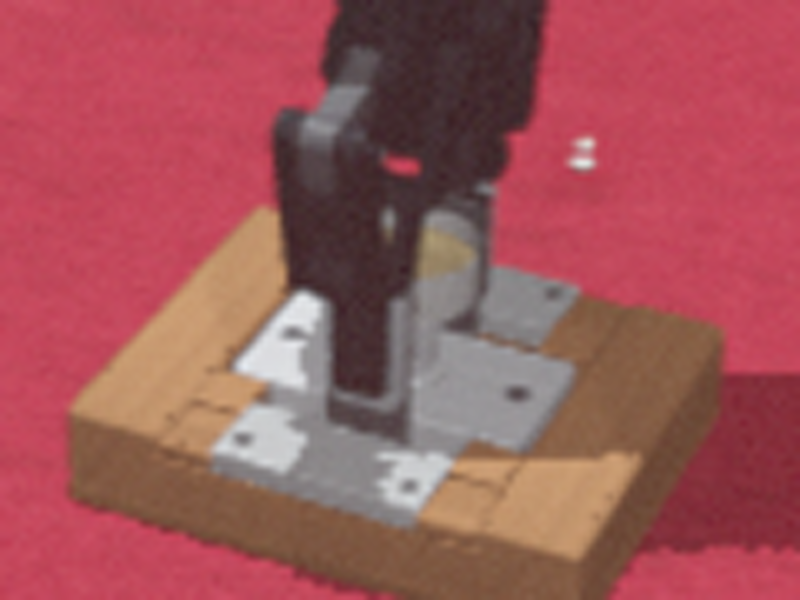

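Request:
move_arm:
  plan:
    - {"linear": [0, 0, 0.001], "delta_rot": [0, 0, 0], "fingers": 1}
    - {"linear": [0, 0, 0.001], "delta_rot": [0, 0, 0], "fingers": 1}
    - {"linear": [0, 0, 0.002], "delta_rot": [0, 0, 0], "fingers": 1}
    - {"linear": [0, 0, 0.003], "delta_rot": [0, 0, 0], "fingers": 1}
    - {"linear": [0, 0, 0], "delta_rot": [0, 0, 0], "fingers": 1}

```text
time_s: 14.25
eef_pos: [0.526, 0.0659, 0.0407]
ee_rot: [0.129, 1.567, -0.129]
contact_force: [-0.2, 0.1, -1.3]
width: 0.0504
```

```bash
python3 - <<'E'
from h import *
from bench import env,viewer
im=viewer.get_image("side")[:,:,::-1]; cv2.imwrite("pics/s12.png",cv2.resize(im[230:320,270:390],(800,600),interpolation=2))
o=env.get_obs(); print(o['time_s'],o['eef_pos'],o['contact_force'],o['width'])
E
```

```text
14.3 [0.52600331 0.06587922 0.04063797] [-0.44425149  0.3136604  -1.24698419] 0.05008999436524695
```

View pics/s12.png

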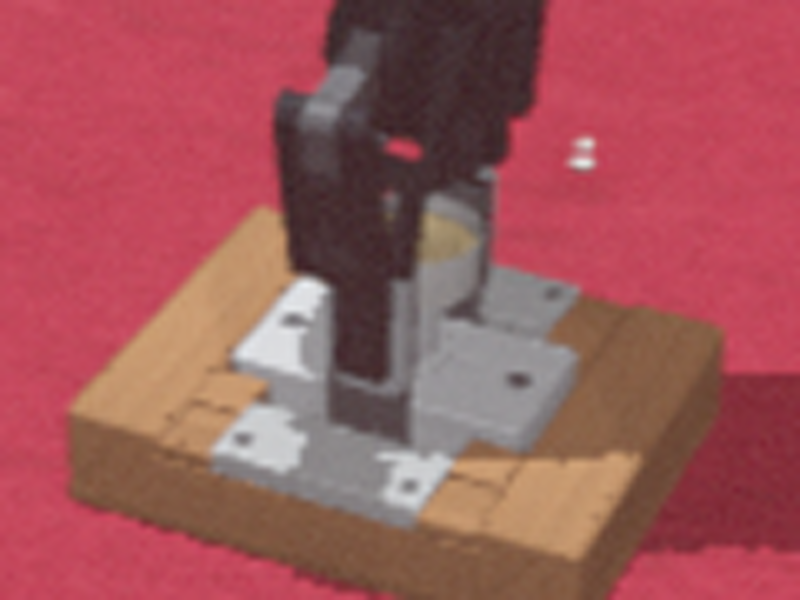

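Request:
move_arm:
  plan:
    - {"linear": [0, 0, 0.005], "delta_rot": [0, 0, 0], "fingers": 1}
    - {"linear": [0, 0, 0.008], "delta_rot": [0, 0, 0], "fingers": 1}
    - {"linear": [0, 0, 0.01], "delta_rot": [0, 0, 0], "fingers": 1}
    - {"linear": [0, 0, 0.012], "delta_rot": [0, 0, 0], "fingers": 1}
    - {"linear": [0, 0, 0.012], "delta_rot": [0, 0, 0], "fingers": 1}
    - {"linear": [0, 0, 0.012], "delta_rot": [0, 0, 0], "fingers": 1}
    - {"linear": [0, 0, 0.012], "delta_rot": [0, 0, 0], "fingers": 1}
    - {"linear": [0, 0, 0.012], "delta_rot": [0, 0, 0], "fingers": 1}
    - {"linear": [0, 0, 0.012], "delta_rot": [0, 0, 0], "fingers": 1}
    - {"linear": [0, 0, 0.01], "delta_rot": [0, 0, 0], "fingers": 1}

```text
time_s: 15.55
eef_pos: [0.5261, 0.0659, 0.1465]
ee_rot: [0.129, 1.567, -0.129]
contact_force: [-0.2, -0.4, -2.0]
width: 0.0499
```

Request:
move_arm:
  plan:
    - {"linear": [0, 0, 0.006], "delta_rot": [0, 0, 0], "fingers": 1}
    - {"linear": [0, 0, 0.003], "delta_rot": [0, 0, 0], "fingers": 1}
    - {"linear": [0, 0, 0], "delta_rot": [0, 0, 0], "fingers": 1}
    - {"linear": [0, 0, 0], "delta_rot": [0, 0, 0], "fingers": 1}
    - {"linear": [0, 0, 0], "delta_rot": [0, 0, 0], "fingers": 1}

```text
time_s: 16.18
eef_pos: [0.5259, 0.0658, 0.1544]
ee_rot: [0.129, 1.568, -0.129]
contact_force: [0.0, -0.7, -1.8]
width: 0.0499
```

```bash
python3 - <<'E'
from h import *
from bench import env,viewer
im=viewer.get_image("side")[:,:,::-1]; cv2.imwrite("pics/s13.png",cv2.resize(im[200:335,250:430],(800,600),interpolation=2))
im=viewer.get_image("top")[:,:,::-1]; cv2.imwrite("pics/t13.png",im)
o=env.get_obs(); print(o['time_s'],o['eef_pos'],o['contact_force'],o['width'],abs(o['dq']).max())
E
```

```text
16.275 [0.52593004 0.06582909 0.15449103] [-0.57567906 -1.17678793 -1.7764737 ] 0.05016240595433389 0.0018705309566425083
```

View pics/s13.png

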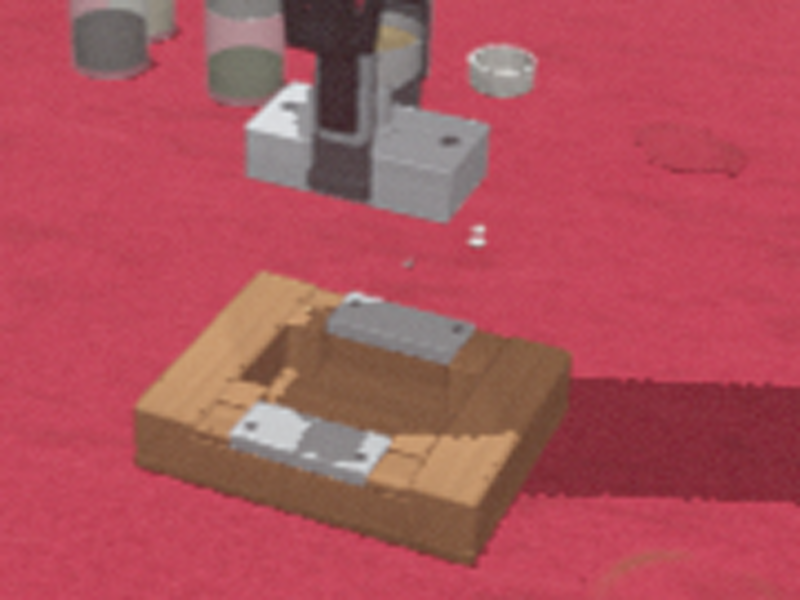

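View pics/t13.png

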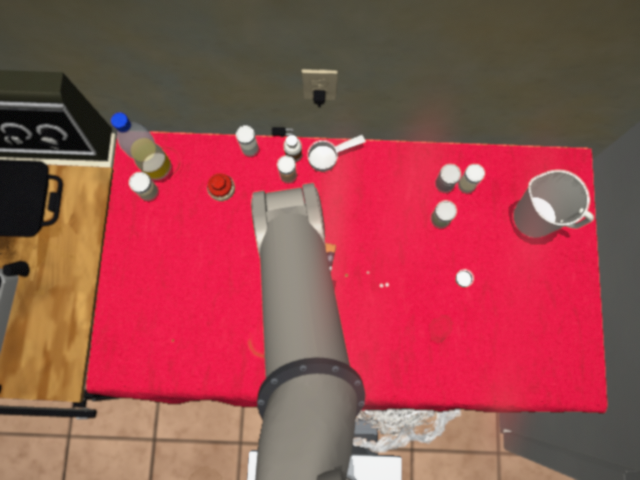

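```bash
python3 - <<'E'
from h import *
from bench import env,viewer
im=viewer.get_image("side")[:,:,::-1]; cv2.imwrite("pics/s14.png",cv2.resize(im[180:255,295:395],(800,600),interpolation=2))
E
```

```text
(no output)
```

View pics/s14.png

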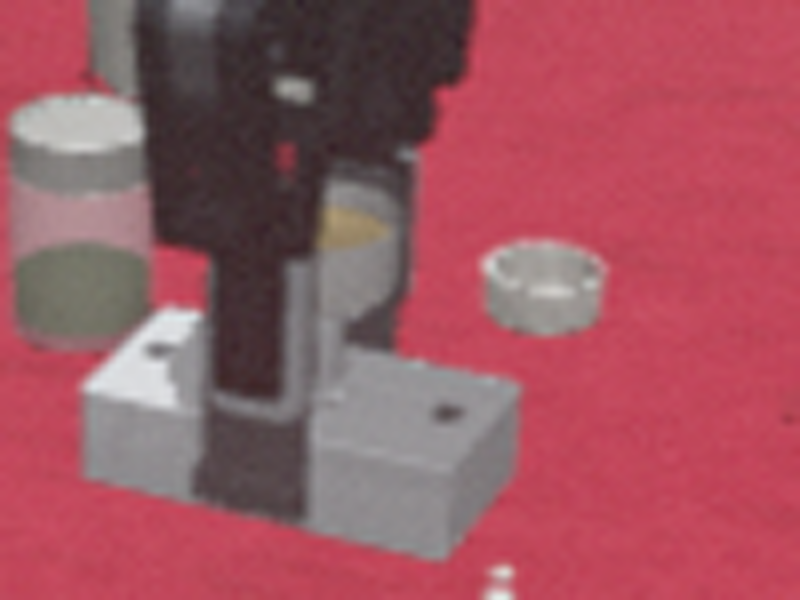

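The picture shows the tealight upright on its seat at about (340,240). The carrier is level and well clear of the base, and both tabs are held by the pads. I'm handing in now.

```bash
python3 - <<'E'
from bench import env
print(env.hand_in()); o=env.get_obs(); print(o['time_s'],o['eef_pos'],o['contact_force'],o['width'])
E
```

```text
the job is handed in; nothing more can be done
None
the job is handed in; nothing more can be done
```

I set the tealight on the seat and let go. Then I pinched both catches, lifted the carrier about 12 cm straight up, and handed the job in at about 16.3 s of the 51 s allowed. The hand-in gives no verdict, so success is judged only from my own readings and pictures.

- **Placing:** after release the tealight stood upright on the seat. My estimate from the side picture put it about 2 mm off centre, against the 8 mm limit.
- **Pinch:** the opening stopped at 0.050–0.051 m, where fully pressed catches should measure 55 mm. I take this as fully pressed: the reading was also about 3 mm low on the 38 mm tealight, and the carrier lifted freely with no snag. While pinching, the fingers pushed the carrier down with about 22 N, and this was gone once it lifted.
- **Final hold:** the last side picture, just before hand-in, showed the carrier level and clear of the base, with the tealight upright on its seat. The near finger hid part of the tealight, so I couldn't measure its final offset. The arm was at rest, and the wrist carried about 1.8 N, which fits the carrier's weight.
- **Bystanders:** in the last pictures the cap, the timer and the spice jar looked to be where they started; I did not measure them.
- **Disagreement:** the two cameras differed by about 2–3 mm in position. I worked from positions between their estimates and checked them against where the fingers appeared.

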